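Load the marking turret and index it one click

TASK

Load the copper blank with the hexagonal head into the empty pocket of the eight-sided turret: lay it in the V-chute in front of that pocket, round shank towards the turret, and push it in until the shank is fully home. Then pull the spring lever once to its stop and let it spring back, so that the turret clicks round one place and carries the blank to the marking head. The two blanks already in the turret must stay seated, and everything else stays where it is.

Things in the scene. Friction and masses are not known exactly. Their poses are not given: they have to be found in the camera images.
- blank_mid (a point): middle (half-way along, on its centre line) of the loose copper blank lying on the mat: 100 mm long, 355 g, balanced about here; 11 mm above the mat. x axis along it to the shank end: round shank 22 mm thick from x = -8 to +50 mm, hexagonal head 22 mm across flats, 25 mm across corners, from x = -50 to -8 mm
- blank_shank_end (a point): centre of the end face (3 mm chamfer) of the blank's round shank, the end that goes into the turret first
- chute (a point): on the bottom line of the V-chute, 65 mm above the bench; x axis along the chute to the turret axis, 200 mm ahead. A narrow level steel V-rail on a web, open above and at both ends, from x = -62 to +56 mm, 19 mm wide, 5.5 mm deep, clear beside it to 50 mm below; turret face at x = +90 mm. A blank lying in it has its centre line 12.7 mm above the V's bottom line
- pocket_stop (a point): inner end of the pocket that is empty and faces the chute at the start, on the pocket's centre line; turns with the turret; x axis along the pocket to the turret axis. Home means the shank end stands here: the last 28 mm of the hexagonal head then stick out of the turret, clear of the chute's end by 6 mm
- pocket_mouth (a point): centre of the same pocket's mouth in the turret's side face, 72 mm outward from the stop. The pocket is a level tunnel closed above, 28 mm wide, with a V floor in line with the chute's and 1 mm lower
- turret_axis (a point): on the turret's upright axis, level with the pockets' centre lines, 76.7 mm above the bench. The turret is an eight-sided steel block, 220 mm across flats, top 105 mm above the bench (cap in the middle 125 mm), a pocket in every side, 45 degrees apart; heads of seated blanks reach 138 mm from the axis
- turret (a joint): turret angle, rad, 0 at the start, growing clockwise seen from above. A sprung roller holds it at every 45 degrees (0.785 rad). One pull of the lever turns it one click clockwise, to the marking head: a metal box with a nose, 45 degrees round from the chute on the side away from the lever, 147 to 280 mm from the axis, 112 mm high
- lever (a joint): angle of the ratchet lever about the turret axis, rad: 0 at rest, 0.838 at its stop, growing clockwise seen from above (the grip moves towards the chute, roughly towards the robot). From 0.05 rad on it drives the turret; 3 to 10 N at the grip, within 0.05 rad of the stop counts. A spring brings it back alone, without the turret
- grip (a point): middle of the lever's upright black grip, 94 mm above the bench; 24 mm in diameter, from 60 to 124 mm above the bench, 185 mm from the turret axis. It can be hooked from its far side or grasped from above. The lever's bar runs inward from below it, 17 to 27 mm above the bench
- loaded_a_mid (a point): middle of a blank of the same shape already in the turret, in the pocket that faces the marking head at the start; 88.5 mm from the axis when home
- loaded_b_mid (a point): middle of the other blank in the turret, one pocket further clockwise; 88.5 mm from the axis when home
- hex_bar: bystander, not the blank: copper bar, hexagonal all along, no round shank, 26 mm across flats, 120 mm long, lying on the mat; origin below its middle, x along it
- cap: bystander: upright round copper cap, 42 mm in diameter, 66 mm high; origin at the centre of its underside
- bottle: bystander: upright white plastic bottle with a black cap, 60 mm in diameter, 150 mm high; origin at the centre of its underside
- oil_can: bystander: upright plain steel can, 72 mm in diameter, 110 mm high; origin at the centre of its underside
- plug_gauge: bystander: upright turned steel plug gauge, 44 mm in diameter at the foot, 108 mm high, standing beside the outer end of the chute; origin at the centre of its underside
- v_block: bystander: dark steel V-block 75 x 50 x 46 mm high; origin below its centre
Not all that is in view belongs to the job. Leave any green or grey look-alike of the part that bears loaded_a_mid alone.

How it is judged:
By the outcome, as a careful person would: the job done as asked, in the order asked, and still so for the second after the job is handed in, with the robot touching nothing.
It also fails if it takes over 67 s, if anything falls off the work surface, if the arm or the gripper's body presses on something with over 40 N, if the wrist force passes 120 N, or if a joint passes its speed limit or range.

ROBOT

A 6-joint arm with a two-finger parallel gripper is mounted at the origin on the work surface. World frame = base frame: x ahead of the robot, y to its left, z up, the work surface at z = 0. Lengths are in m, angles in degrees, forces in N, time in s.
With the tool pointing down it reaches from about 0.35 to 0.875 m from the base axis. Payload 4.2 kg.
Tool frame: the origin (TCP) lies on the centre line of the jaws, within the pads' length; the fingertips stand 11 mm ahead of it and the grasp point (between the pads) lies 8 mm behind it; z points along the fingers, y is the line along which they close (so a half turn about z gives the same grasp; the last joint's range is limited). The gripper opens to 87 mm and grips with 3 to 60 N. Pads are 19 mm wide; open, the fingers measure 117 mm over their backs; the gripper's body (75 mm by 190 mm) begins 51 mm behind the grasp point.
Start: joints at [82.884, 22.042, 0.453, 0, -68.411, -14.817], TCP at [0.233, 0.58, 0.234] pointing down, gripper open.
Joint ranges: [-179.83, 179.83], [-69.29, 118.12], [-61.27, 80.66], [-181.25, 117.63], [-171.15, -9.14], [-177.46, 177.46]. Speed limits (degrees/s): [159.86, 159.86, 180, 180, 180, 180].

INTERFACE

Orientations are given as a 3x3 rotation matrix whose columns are the frame's x, y, z axes.
In Python, from station import r gives the robot as it stands.
- The arm moves only by the tool servo_tool, never from a script. Its argument "commands" is a list that holds one entry, the list of rows, each a list of 7 numbers: the closure, from 0 (fully open) to 1 (shut), then the shift along the tool's x, y, z in mm, then the turn, a rotation vector about the tool's x, y, z in rad. In form: [[[claw, x, y, z, ax, ay, az], ...]]. A call has exactly 5 rows; each row is the pose to reach, as a shift and turn from the pose commanded when the call began, along the tool's axes at that moment; what a row does not reach only later rows make up. A row lasts 1/10 s, in which the tool goes at most 50 mm and 8.59 degrees, less where a joint would pass 70% of its speed; a pose out of reach is approached as far as the arm can. A call with a gripper value outside its range is refused whole. The fingers move at their own pace and stop on an object; the grip force is fixed at half the most. Time passes only in rows, so rows that repeat a pose let the fingers close, or fill a call up. It gives the time, the measured TCP pose, the force, the opening and the grip force at its end, in the units of the state.
- r.sense(): the state, without advancing time (a new reading comes with each control period).
- r.capture(name): name is "scene" or "top"; returns a dict with "pixels" (420x560x3 uint8, red, green, blue), "camera_matrix" (3x3 intrinsics, pixels), "dist" ([k1, k2, p1, p2, k3] as OpenCV has them; the pictures are not rectified), "R" (3x3) and "t" (3): a world point X has camera coordinates R X + t. Camera axes: x right, y down, z forward; pixel columns grow to the right and rows downward; lengths in m; the calibration is good to about 2 mm. A picture is of the moment at which its call begins. There is no depth.
- r.finish_job(): hands the job in; it is judged then, once.
The state is a dict: "time_s": time; "joints": joint angles; "joint_velocities": joint speeds; "effort": joint torques, N m; "tcp_pos": TCP position; "ee_rot": TCP orientation; "wrist_force": force on the tool from outside, world axes, zero at the start; "moment": the same for the moment, N m; "gripper_width": opening from 0.0 (shut) to 1.0 (fully open); "gripper_force": force on a finger pad.
Only numpy, scipy, OpenCV 4.12 (cv2) and the standard library are available. Lean on these libraries where they do the work, as an engineer would, in place of code of your own. Each camera call takes 0.05 s, during which the arm holds its last target. There are 200 camera calls.

## Working session

There is one attempt and no reset: what is moved stays moved. The work goes in short steps, Python scripts to look and compute and a tool call to move; the robot and the scene stay as the last step left them, time stands still between calls to the robot, and variables do not carry over. Pictures are saved under pics/ and viewed, at most 10 in all, crops included, and the job is handed in when it is done.

Besides the shell and the picture viewer there is one more tool, called after "Request:" in YAML: its name, and indented under it one key for each argument. servo_tool: Moves the arm, as the interface text tells. Its arguments: {"type":"object","properties":{"commands":{"type":"array","items":{"type":"array","items":{"type":"array","items":{"type":"number"}}}}},"required":["commands"]}

```bash
mkdir -p pics; ls; python3 - <<'E'
from station import r
import cv2,pickle,numpy as np
s=r.sense();print(s['time_s'],s['tcp_pos'],s['ee_rot'])
d={}
for n in("scene","top"):
    c=r.capture(n);d[n]=c;cv2.imwrite(f"pics/{n}0.png",c["pixels"][:,:,::-1]);print(n,c['camera_matrix'],c['dist'],c['R'],c['t'])
pickle.dump(d,open("c0.pkl","wb"))
E
```

```text
pics
0.0 [0.23321817 0.57924406 0.23247839] [[ 9.27567565e-01 -3.73654793e-01 -7.12791544e-04]
 [-3.73655461e-01 -9.27565370e-01 -2.02019423e-03]
 [ 9.36945039e-05  2.14020509e-03 -9.99997705e-01]]
scene [[397.11680125   0.         282.98746844]
 [  0.         397.11680125 201.88829918]
 [  0.           0.           1.        ]] [-0.02359607  0.          0.          0.          0.        ] [[-0.63527611  0.77227612 -0.00372319]
 [ 0.44122368  0.35898646 -0.82246604]
 [-0.6338343  -0.52413578 -0.56880204]] [ 0.39685685 -0.17004714  1.31194648]
top [[485.18291388   0.         282.64874003]
 [  0.         485.18291388 202.43088606]
 [  0.           0.           1.        ]] [-0.03209752  0.          0.          0.          0.        ] [[ 0.00970759 -0.99995131 -0.00177141]
 [-0.99437631 -0.00946661 -0.1054805 ]
 [ 0.1054586   0.00278541 -0.99441979]] [-0.06035926  0.55674318  1.11506326]
```

View pics/scene0.png

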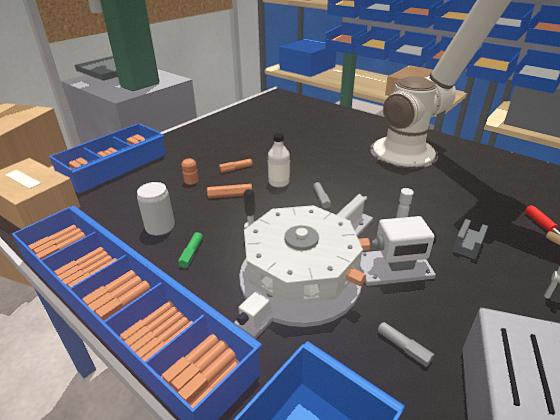

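View pics/top0.png

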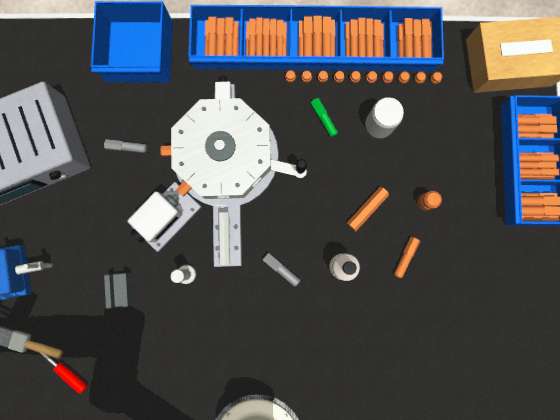

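The top picture shows the blank at (407,257), the hex bar at (368,209), the chute from (228,205) to (227,265), the turret axis at (220,146) and the grip at (301,166). The marking head is at (155,218) and the plug gauge at (183,273), next to the chute's outer end. Next I'll zoom in on the blank and the chute.

```bash
cat > h.py <<'E'
import cv2,numpy as np,pickle
def ray(c,uv,z):
    "cast pixels onto plane z"
    p=cv2.undistortPoints(np.array(uv,float).reshape(-1,1,2),c['camera_matrix'],c['dist'])[:,0]
    d=np.c_[p,np.ones(len(p))]@c['R']; o=-c['R'].T@c['t']
    return o+d*((z-o[2])/d[:,2])[:,None]
def proj(c,X):
    return cv2.projectPoints(np.array(X,float).reshape(-1,1,3),cv2.Rodrigues(c['R'])[0],c['t'],c['camera_matrix'],c['dist'])[0][:,0]
def tri(c1,u1,c2,u2):
    A=[];b=[]
    for c,u in((c1,u1),(c2,u2)):
        p=cv2.undistortPoints(np.array(u,float).reshape(1,1,2),c['camera_matrix'],c['dist'])[0,0]
        d=np.r_[p,1]@c['R'];d/=np.linalg.norm(d);o=-c['R'].T@c['t'];P=np.eye(3)-np.outer(d,d);A.append(P);b.append(P@o)
    return np.linalg.solve(A[0]+A[1],b[0]+b[1])
def copper(c):
    h=cv2.cvtColor(c['pixels'],cv2.COLOR_RGB2HSV)
    return cv2.inRange(h,(3,110,60),(20,255,255))
E
python3 - <<'E'
from h import *
d=pickle.load(open("c0.pkl","rb"));c=d['top']
m=copper(c)
for k in cv2.findContours(m,0,1)[0]:
    if cv2.contourArea(k)>60:
        x,y,w,h=cv2.boundingRect(k)
        if y>100 and x<450:
            b=cv2.boxPoints(cv2.minAreaRect(k)); print(b.round(1).tolist(), (ray(c,b,.011)[:,:2]*1000).round().tolist())
p=c['pixels'][:,:,::-1]
a=cv2.resize(p[230:285,375:440],None,fx=6,fy=6,interpolation=2)
b=cv2.resize(p[120:275,150:320],None,fx=3.5,fy=3.5,interpolation=2)[:543]
q=cv2.resize(d['scene']['pixels'][150:180,210:265,::-1],None,fx=3.5,fy=3.5,interpolation=2)
H=np.zeros((600,1000,3),np.uint8);H[:a.shape[0],:a.shape[1]]=a;H[400:400+q.shape[0],:q.shape[1]]=q
H=H[:,:];H[:b.shape[0],395:395+b.shape[1]]=b
cv2.imwrite("pics/crop.png",H[:, :990][:, :].copy() if 0 else cv2.resize(H,(800,480)))
print(ray(c,[[220,146]],.125),ray(c,[[301,164]],.124))
E
```

```text
[[23.899999618530273, 347.29998779296875], [26.899999618530273, 338.29998779296875], [62.599998474121094, 350.20001220703125], [59.599998474121094, 359.20001220703125]] [[211.0, 551.0], [232.0, 545.0], [206.0, 458.0], [185.0, 464.0]]
[[392.1000061035156, 274.29998779296875], [410.29998779296875, 234.8000030517578], [420.6000061035156, 239.60000610351562], [402.3999938964844, 279.0]] [[391.0, -315.0], [484.0, -360.0], [473.0, -385.0], [380.0, -340.0]]
[[414.79998779296875, 195.39999389648438], [438.20001220703125, 187.60000610351562], [443.8999938964844, 204.6999969482422], [420.5, 212.5]] [[579.0, -373.0], [599.0, -430.0], [557.0, -442.0], [538.0, -386.0]]
[[345.29998779296875, 222.8000030517578], [380.5, 184.6999969482422], [390.29998779296875, 193.6999969482422], [355.1000061035156, 231.89999389648438]] [[512.0, -205.0], [605.0, -290.0], [583.0, -314.0], [490.0, -228.0]]
[[175.5, 188.5], [183.5, 180.5], [191.0, 188.0], [183.0, 196.0]] [[591.0, 203.0], [610.0, 185.0], [592.0, 166.0], [573.0, 185.0]]
[[160.0, 145.0], [170.0, 145.0], [170.0, 156.0], [160.0, 156.0]] [[697.0, 245.0], [697.0, 221.0], [670.0, 220.0], [670.0, 244.0]]
[[0.67014027 0.0831484  0.125     ]] [[ 0.63194661 -0.09448103  0.124     ]]
```

View pics/crop.png

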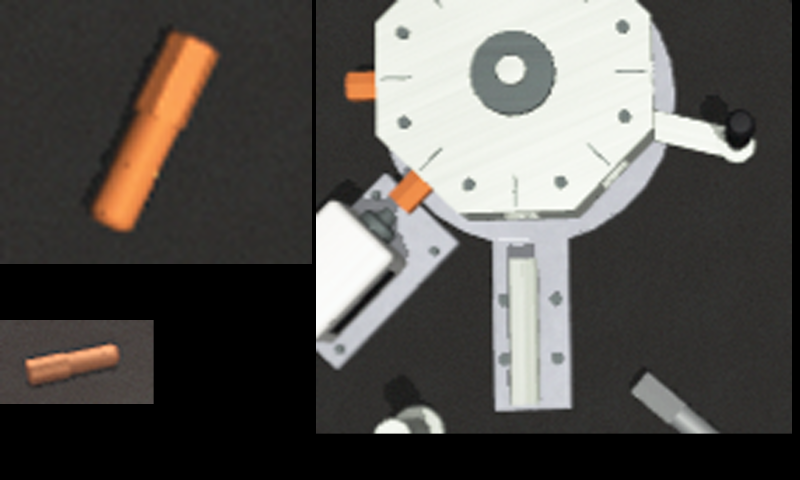

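The crop shows the blank's head at the upper right and its round shank at the lower left. The chute rail runs vertically at u≈224, from v≈212 to 264. The hex lies flat side down, but the 120° V needs a corner down, so the blank has to be rolled 30° as I place it.

```bash
python3 - <<'E'
from h import *
d=pickle.load(open("c0.pkl","rb"));c=d['top'];s=d['scene']
# blank: fit via contour ends
m=copper(c)[225:290,380:430];m=cv2.morphologyEx(m,cv2.MORPH_OPEN,np.ones((3,3)))
k=max(cv2.findContours(m,0,1)[0],key=cv2.contourArea)[:,0]+[380,225]
P=ray(c,k,.011)[:,:2];ctr=P.mean(0)
a=np.radians(154);ys,xs=np.nonzero(m);Q=ray(c,np.c_[xs+380,ys+225],.011)[:,:2]
u,sv,vt=np.linalg.svd(Q-Q.mean(0));ax=vt[0]*np.sign(-vt[0][0]);
t=(Q-Q.mean(0))@ax;n=(Q-Q.mean(0))@[-ax[1],ax[0]]
print('top blank c',Q.mean(0),'axis deg',np.degrees(np.arctan2(ax[1],ax[0])),t.min(),t.max(),n.min(),n.max(),'mid',Q.mean(0)+ax*(t.min()+t.max())/2)
h=cv2.cvtColor(s['pixels'],cv2.COLOR_RGB2HSV);m=copper(s)[150:178,212:258]
k=max(cv2.findContours(m,0,1)[0],key=cv2.contourArea)[:,0]+[212,150]
b=cv2.boxPoints(cv2.minAreaRect(k));print('scene blank',(ray(s,b,.011)[:,:2]*1000).round(1).tolist(),(ray(s,b.mean(0)[None],.011)*1000).round(1))
# chute edges
g=cv2.cvtColor(c['pixels'],cv2.COLOR_RGB2GRAY)
for v in(206,209,211,213,218,230,245,258,261,263,265,267,269):print(v,g[v,210:246].tolist())
# grip, cap
m=cv2.inRange(g[150:180,285:320],0,22);ys,xs=np.nonzero(m);print('dark',len(xs),xs.mean()+285,ys.mean()+150,xs.min()+285,xs.max()+285,ys.min()+150,ys.max()+150)
hh=cv2.inRange(g[125:166,200:240],60,150);mm=cv2.moments(max(cv2.findContours(hh,0,1)[0],key=cv2.contourArea));q=np.array([[mm['m10']/mm['m00']+200,mm['m01']/mm['m00']+125]]);print('cap',q,ray(c,q,.125))
E
```

```text
top blank c [ 0.43342606 -0.35047663] axis deg 153.93214894210544 -0.05041283775697086 0.05315070191118178 -0.013609574989811907 0.013417705679031396 mid [ 0.43219639 -0.34987507]
scene blank [[460.5, -392.1], [367.0, -343.1], [404.8, -300.2], [494.0, -348.5]] [[ 432.5 -345.9   11. ]]
206 [47, 47, 63, 179, 200, 203, 203, 205, 203, 200, 203, 203, 204, 201, 200, 197, 198, 198, 200, 200, 200, 202, 200, 203, 201, 203, 202, 206, 207, 189, 91, 49, 50, 51, 46, 50]
209 [49, 49, 47, 174, 196, 198, 202, 199, 145, 129, 129, 130, 130, 131, 130, 129, 131, 129, 190, 201, 203, 204, 204, 204, 205, 204, 203, 204, 210, 193, 93, 50, 50, 47, 47, 48]
211 [51, 47, 47, 170, 197, 200, 198, 199, 144, 130, 133, 134, 133, 132, 131, 132, 135, 133, 190, 202, 202, 203, 203, 203, 202, 201, 200, 200, 201, 192, 92, 48, 49, 48, 45, 49]
213 [49, 49, 44, 172, 198, 202, 201, 199, 153, 209, 228, 229, 227, 226, 222, 217, 216, 201, 185, 198, 202, 200, 202, 203, 204, 202, 201, 204, 203, 199, 95, 49, 49, 49, 49, 49]
218 [47, 50, 45, 170, 199, 202, 202, 199, 157, 208, 228, 228, 228, 219, 220, 216, 216, 211, 187, 174, 199, 200
[... 854 characters left out ...]
216, 217, 204, 192, 202, 205, 207, 208, 207, 208, 209, 208, 209, 211, 186, 96, 48, 49, 49, 49]
265 [48, 47, 45, 71, 187, 205, 205, 203, 201, 202, 201, 198, 198, 201, 201, 199, 199, 198, 197, 191, 190, 188, 189, 190, 188, 188, 186, 189, 184, 180, 181, 93, 47, 47, 48, 49]
267 [46, 45, 48, 46, 46, 49, 51, 47, 49, 51, 52, 50, 48, 49, 49, 48, 50, 50, 48, 48, 48, 46, 49, 50, 52, 52, 48, 49, 49, 48, 47, 51, 45, 50, 47, 49]
269 [48, 52, 48, 48, 49, 50, 49, 47, 48, 50, 48, 49, 49, 50, 47, 46, 47, 50, 46, 47, 48, 47, 44, 47, 49, 48, 45, 50, 47, 45, 45, 47, 48, 48, 48, 50]
dark 29 299.58620689655174 168.3793103448276 297 304 160 171
cap [[219.94852759 145.6745855 ]] [[0.6708656  0.08327895 0.125     ]]
```

```bash
python3 - <<'E'
from h import *
d=pickle.load(open("c0.pkl","rb"));c=d['top'];s=d['scene']
print('V line',ray(c,[[224.2,212.3],[224.6,264.3]],.065)*1000)
print('rail mid (rim)',ray(c,[[223.7,212.3],[224.4,264.3]],.0705)*1000)
print('baseplate mid',ray(c,[[226.2,209],[227,263]],.005)*1000)
# grip top in top view, and scene
g=cv2.cvtColor(c['pixels'],cv2.COLOR_RGB2GRAY)
print(g[154:176,290:312])
gs=cv2.cvtColor(s['pixels'],cv2.COLOR_RGB2GRAY);m=cv2.inRange(gs[185:225,240:262],0,38)
print(gs[186:224:2,240:260])
E
```

```text
V line [[529.60857912  78.0311991   65.        ]
 [411.84778478  74.55352216  65.        ]]
rail mid (rim) [[529.13355902  78.4880112   70.5       ]
 [411.96647376  74.34094111  70.5       ]]
baseplate mid [[542.68783324  80.80252286   5.        ]
 [413.63476602  76.1244232    5.        ]]
[[ 29  29  34  30  47  49  49  47  50  49  48  48  47  48  48  46  46  45
   45  47  48  49]
 [ 31  28  33  32  35  49  49  46  51  50  49  46  49  49  47  48  46  48
   48  47  45  49]
 [ 33  34  30  32  31  33  45  48  47  49  51  49  46  48  49  47  47  49
   48  46  46  47]
 [ 33  28  32  32  32  28  30  43  49  48  47  48  45  50  47  47  46  46
   45  45  48  46]
 [ 32  30  32  30  31  32  30  47  49  49  49  47  45  48  47  48  48  47
   46  48  47  49]
 [ 30  33  29  31  33  32  31  46  48  35  26  26  31  38  46  46  45  46
   46  49  48  48]
 [ 29  29  32  31  32  29  29  27  18  27  41  45  41  35  31  46  48  49
   47  48  50  48]
 [ 33  29  32  28  34  33  31  27  31  44  49  46  49  52  38  37  46  47
   48  49  49  46]
 [ 32  30  34  33  32  36  25  19  41  50  48  52  52  52  51  35
[... 2153 characters left out ...]
  84  83
   82  88]
 [ 77  76  81  79  73  55  56  59  58  59  63  56  58  58  62  78  80  80
   83  80]
 [ 76  80  79  79  76  60  58  56  55  57  60  61  60  62  62  75  86  81
   82  86]
 [ 83  80  78  79  81  70  56  56  61  59  62  61  61  63  72  79  88  86
   86  81]
 [ 82  76  77  80  81  80  72  57  54  55  58  57  57  63  80  88  83  83
   85  87]
 [ 81  82  80  79  83  86  77 111 134 130 129 123 134 115  81  82  88  84
   83  79]
 [ 82  80  80  81  80  81  75 121 147 147 142 136 136 109  80  85  79  71
  124 203]
 [ 81  80  79  81  81  79  75 109 137 145 142 137 131 109  70  86 156 211
  236 233]
 [ 81  80  83  80  72  82 157 186 161 140 140 131 119 177 219 236 241 236
  234 233]]
```

Request:
servo_tool:
  commands:
    - [[0,40,18.5,0,0,0,0],[0,80,37,0,0,0,0],[0,120,55.5,0,0,0,0],[0,160,74,0,0,0,0],[0,199,92.4,0,0,0,0]]

```text
time_s: 0.6
tcp_pos: [0.3842, 0.4181, 0.2332]
ee_rot: [[0.928, -0.373, -0.001], [-0.373, -0.928, -0.001], [-0.0, 0.001, -1.0]]
wrist_force: [0.2, -0.1, 0.0]
gripper_width: 0.998
gripper_force: 0.0
```

Request:
servo_tool:
  commands:
    - [[0,36.5,26.3,0,0,0,0],[0,73,52.6,0,0,0,0],[0,109.5,79,0,0,0,0],[0,146,105,0,0,0,0],[0,182,131,0,0,0,0]]

```text
time_s: 1.1
tcp_pos: [0.5039, 0.2284, 0.2333]
ee_rot: [[0.928, -0.373, -0.001], [-0.373, -0.928, -0.0], [-0.0, 0.0, -1.0]]
wrist_force: [-0.7, 0.4, 0.1]
gripper_width: 1.002
gripper_force: 0.0
```

Request:
servo_tool:
  commands:
    - [[0,18,39,0,0,0,0],[0,36,78,0,0,0,0],[0,54,117,0,0,0,0],[0,72,156,0,0,0,0],[0,90,196,0,0,0,0]]

```text
time_s: 1.6
tcp_pos: [0.5132, 0.0131, 0.2333]
ee_rot: [[0.928, -0.373, -0.001], [-0.373, -0.928, -0.0], [-0.0, 0.0, -1.0]]
wrist_force: [0.6, -0.9, -0.0]
gripper_width: 0.997
gripper_force: 0.0
```

Request:
servo_tool:
  commands:
    - [[0,5,42,0,0,0,0.015],[0,10,84,0,0,0,0.03],[0,15,126,0,0,0,0.045],[0,20,168,0,0,0,0.06],[0,25.6,211,0,0,0,0.072]]

```text
time_s: 2.1
tcp_pos: [0.4576, -0.1919, 0.2334]
ee_rot: [[0.898, -0.439, -0.0], [-0.439, -0.898, 0.0], [-0.0, 0.0, -1.0]]
wrist_force: [1.1, -0.6, 0.4]
gripper_width: 1.002
gripper_force: 0.0
```

```bash
python3 - <<'E'
from station import r
from h import *
s=r.sense();R=s['ee_rot'];p=np.array(s['tcp_pos'])
print(s['time_s'],p,s['joints'],np.array(R).round(3).tolist())
t=np.array([.4080,-.3371,.120]);print('tool shift',(np.array(R).T@(t-p))*1000,'yaw',np.degrees(np.arctan2(R[1][0],R[0][0])))
c=pickle.load(open("c0.pkl","rb"))['top'];print('grip top',ray(c,[[301.4,163]],.124),'bottle cap',ray(c,[[349,268]],.15))
E
```

```text
2.1 [ 0.45761463 -0.1919076   0.23336246] [-3.97188800e+00  9.45987037e+00 -1.71554973e+01 -1.10437519e-02
 -6.34091739e+01  6.79063860e+01] [[0.898, -0.439, -0.0], [-0.439, -0.898, 0.0], [-0.0, 0.0, -1.0]]
tool shift [ 19.29434099 152.2239794  113.35378243] yaw -26.07044749073633
grip top [[ 0.63416864 -0.09534157  0.124     ]] bottle cap [[ 0.40861528 -0.1947427   0.15      ]]
```

Request:
servo_tool:
  commands:
    - [[0.2,4,38,10,0,0,0],[0.3,8,76,30,0,0,0],[0.35,14,114,50,0,0,0],[0.35,21,152,80,0,0,0],[0.35,21,152,113,0,0,0]]

```text
time_s: 2.6
tcp_pos: [0.4098, -0.3397, 0.1197]
ee_rot: [[0.896, -0.444, 0.001], [-0.444, -0.896, -0.001], [0.002, 0.0, -1.0]]
wrist_force: [0.1, -0.5, -0.5]
gripper_width: 0.675
gripper_force: 0.0
```

```bash
python3 - <<'E'
from station import r
from h import *
s=r.sense();print(s['tcp_pos'],s['wrist_force'])
a=r.capture("top");b=r.capture("scene")
A=cv2.resize(a['pixels'][200:300,330:440,::-1],None,fx=3.6,fy=3.6,interpolation=2);B=cv2.resize(b['pixels'][110:210,180:290,::-1],None,fx=3.6,fy=3.6,interpolation=2)
cv2.imwrite("pics/pick.png",np.hstack([A,B]))
E
```

```text
[ 0.40978321 -0.33972179  0.11969579] [ 0.07354807 -0.49529289 -0.54987209]
```

View pics/pick.png

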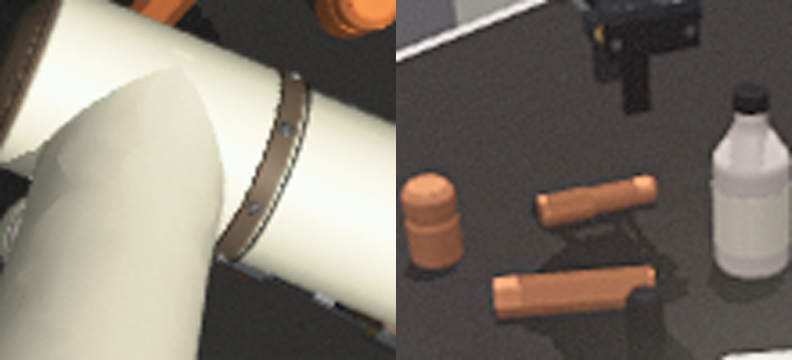

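The scene view shows the gripper above the shank end of the blank, clear of the bottle. I'll go down and grasp it.

Request:
servo_tool:
  commands:
    - [[0.4,0,0,40,0,0,0],[0.4,0,0,75,0,0,0],[0.4,0,0,95,0,0,0],[0.4,0,0,106,0,0,0],[0.4,0,0,106,0,0,0]]

```text
time_s: 3.2
tcp_pos: [0.411, -0.3358, 0.0144]
ee_rot: [[0.899, -0.438, -0.001], [-0.438, -0.899, 0.0], [-0.001, 0.0, -1.0]]
wrist_force: [0.6, 0.4, 1.2]
gripper_width: 0.603
gripper_force: 0.0
```

Request:
servo_tool:
  commands:
    - [[1,0,0,0,0,0,0],[1,0,0,0,0,0,0],[1,0,0,0,0,0,0],[1,0,0,0,0,0,0],[1,0,0,0,0,0,0]]

```text
time_s: 3.7
tcp_pos: [0.4108, -0.3366, 0.0152]
ee_rot: [[0.898, -0.439, 0.001], [-0.439, -0.898, -0.001], [0.001, 0.0, -1.0]]
wrist_force: [-0.3, -0.3, 4.0]
gripper_width: 0.243
gripper_force: 29.8
```

Request:
servo_tool:
  commands:
    - [[1,0,0,0,0,0,0],[1,0,0,-10,0,0,0],[1,0,0,-40,0,0,0],[1,0,0,-85,0,0,0],[1,0,0,-130,0,0,0]]

```text
time_s: 4.2
tcp_pos: [0.4094, -0.3354, 0.1449]
ee_rot: [[0.898, -0.44, -0.003], [-0.44, -0.898, 0.002], [-0.004, -0.001, -1.0]]
wrist_force: [1.2, -0.5, -3.2]
gripper_width: 0.238
gripper_force: 29.9
```

```bash
python3 - <<'E'
from station import r
from h import *
s=r.sense();print(s['time_s'],s['tcp_pos'],s['wrist_force'],s['moment'],s['joints'],s['gripper_width']*87)
b=r.capture("scene");pickle.dump(b,open("s1.pkl","wb"))
B=cv2.resize(b['pixels'][90:190,190:300,::-1],None,fx=5,fy=5,interpolation=2)
cv2.imwrite("pics/lift.png",B)
E
```

```text
4.2 [ 0.40938601 -0.33539972  0.14492624] [ 1.18387433 -0.51528784 -3.23147774] [-0.10959749 -0.1637829  -0.01385934] [-2.17798137e+01  1.77545315e+01 -1.99689788e+01 -5.89109074e-02
 -5.25058124e+01  8.57307901e+01] 20.68095889260737
```

View pics/lift.png

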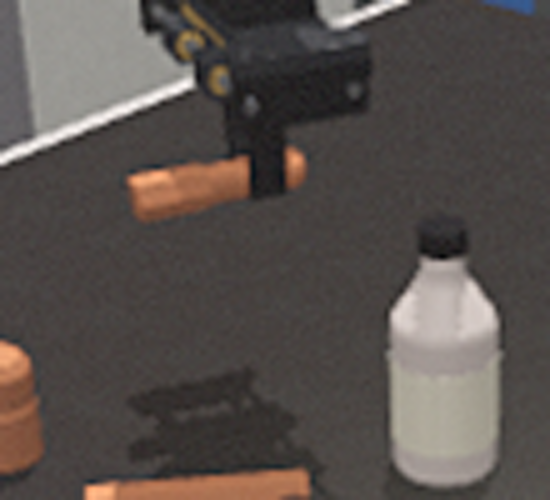

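```bash
cat > plan.py <<'E'
from h import *
from scipy.spatial.transform import Rotation as Ro
def plan(p0,R0,wps,claw,n=5):
    "wps: list of (pos m, Rot) at each call's end; prints call-end row in tool axes at call start"
    for p,R in wps:
        d=R0.T@(np.array(p)-p0)*1000; w=Ro.from_matrix(R0.T@R).as_rotvec()
        print('row5',d.round(1).tolist(),w.round(4).tolist(),'len/row',np.linalg.norm(d)/5,'deg/row',np.degrees(np.linalg.norm(w))/5)
        p0,R0=np.array(p),R
def down(yaw,lean=0):
    "tool down, x at yaw deg; then turn about tool x by lean deg"
    c,s=np.cos(np.radians(yaw)),np.sin(np.radians(yaw))
    return np.array([[c,s,0],[s,-c,0],[0,0,-1.]])@Ro.from_euler('x',lean,degrees=True).as_matrix()
E
python3 - <<'E'
from plan import *
from station import r
b=pickle.load(open("s1.pkl","rb"));o=-b['R'].T@b['t']
# blank ends: intersect rays with vertical plane through TCP along blank axis
s=r.sense();p0=np.array(s['tcp_pos']);R0=np.array(s['ee_rot'])
ax=-R0[:,0];ny=R0[:,1]
for uv in((216.8,129.4),(250.4,123.6)):
    A=ray(b,[uv],0)[0];d=A-o;k=((p0-o)@ny)/(d@ny);X=o+k*d;print('end along',(X-p0)@ax*1000,'z rel tcp',(X[2]-p0[2])*1000)
p0=p0.copy()
plan(p0,R0,[((.409,-.335,.240),down(-40)),((.43,-.25,.245),down(-78)),((.455,-.12,.245),down(-117)),((.485,.0,.245),down(-153)),((.514,.078,.2),down(-178.2))],1)
E
```

```text
end along -65.87008702360777 z rel tcp -16.661826360379052
end along 35.95684042336384 z rel tcp -17.914268019806777
row5 [-4.8, -0.7, -86.2] [0.0001, -0.0129, 0.2454] len/row 17.265972317419454 deg/row 2.815763269327971
row5 [-38.6, -78.6, -5.0] [0.0, 0.0, 0.6632] len/row 17.539669324134938 deg/row 7.6
row5 [-122.0, -51.5, 0.0] [0.0, 0.0, 0.6807] len/row 26.476404589747453 deg/row 7.800000000000002
row5 [-120.5, 27.7, 0.0] [0.0, 0.0, 0.6283] len/row 24.73863375370596 deg/row 7.200000000000001
row5 [-61.3, 56.3, 45.0] [0.0, 0.0, 0.4398] len/row 18.9208879284245 deg/row 5.0399999999999965
```

```bash
python3 - <<'E'
from plan import *
from station import r
b=pickle.load(open("s1.pkl","rb"));c0=pickle.load(open("c0.pkl","rb"))
s=r.sense();p=np.array(s['tcp_pos']);R0=np.array(s['ee_rot']);print(s['time_s'],p)
for k in(0,.011):
    for w in (-.02,0,.02): print(k,w,proj(b,[p+R0@[0,w,k]]).round(1))
print(np.abs(b['R']-c0['scene']['R']).max(),b['t']-c0['scene']['t'])
m=copper(b)[100:150,205:262];x=np.argwhere(m>0);print('blank px',x.mean(0)[::-1]+[205,100],x.min(0),x.max(0))
E
```

```text
4.25 [ 0.41392343 -0.33835647  0.15387603]
0 -0.02 [[240.8 122.5]]
0 0 [[238.4 119.9]]
0 0.02 [[236.2 117.5]]
0.011 -0.02 [[241.  126.1]]
0.011 0 [[238.6 123.5]]
0.011 0.02 [[236.4 121. ]]
0.0 [0. 0. 0.]
blank px [229.71314741 125.34661355] [ 0 11] [33 45]
```

Request:
servo_tool:
  commands:
    - [[1,0,0,-15,0,0,0.05],[1,0,0,-35,0,0,0.1],[1,0,0,-55,0,0,0.15],[1,0,0,-75,0,0,0.2],[1,0,0,-95,0,0,0.245]]

```text
time_s: 4.75
tcp_pos: [0.4098, -0.3354, 0.2394]
ee_rot: [[0.763, -0.646, -0.002], [-0.646, -0.763, 0.002], [-0.003, -0.0, -1.0]]
wrist_force: [-0.2, -0.8, -4.4]
gripper_width: 0.241
gripper_force: 29.9
```

Request:
servo_tool:
  commands:
    - [[1,-7.7,-15.7,-1,0,0,0.13],[1,-15.4,-31.4,-2,0,0,0.265],[1,-23.1,-47.1,-3,0,0,0.4],[1,-31,-63,-4,0,0,0.53],[1,-38.6,-78.6,-5,0,0,0.663]]

```text
time_s: 5.25
tcp_pos: [0.431, -0.2499, 0.2436]
ee_rot: [[0.201, -0.98, -0.002], [-0.98, -0.201, 0.002], [-0.002, 0.001, -1.0]]
wrist_force: [0.5, -0.3, -3.9]
gripper_width: 0.243
gripper_force: 29.8
```

Request:
servo_tool:
  commands:
    - [[1,-24.4,-10.3,0,0,0,0.136],[1,-48.8,-20.6,0,0,0,0.272],[1,-73.2,-31,0,0,0,0.408],[1,-97.6,-41.2,0,0,0,0.544],[1,-122,-51.5,0,0,0,0.681]]

```text
time_s: 5.75
tcp_pos: [0.4561, -0.1199, 0.2437]
ee_rot: [[-0.461, -0.887, -0.002], [-0.887, 0.461, 0.001], [-0.0, 0.002, -1.0]]
wrist_force: [0.8, -0.4, -3.2]
gripper_width: 0.242
gripper_force: 29.8
```

Request:
servo_tool:
  commands:
    - [[1,-24.1,5.5,0,0,0,0.126],[1,-48.2,11,0,0,0,0.251],[1,-72.3,16.6,0,0,0,0.377],[1,-96.4,22.2,0,0,0,0.503],[1,-120.5,27.7,0,0,0,0.628]]

```text
time_s: 6.25
tcp_pos: [0.4864, -0.0002, 0.2438]
ee_rot: [[-0.894, -0.448, -0.002], [-0.448, 0.894, 0.001], [0.001, 0.001, -1.0]]
wrist_force: [-0.4, -0.6, -3.8]
gripper_width: 0.246
gripper_force: 29.8
```

Request:
servo_tool:
  commands:
    - [[1,-15,14,10,0,0,0.11],[1,-31,28,20,0,0,0.22],[1,-46,42,30,0,0,0.33],[1,-61,56,40,0,0,0.44],[1,-61,56,45,0,0,0.44]]

```text
time_s: 6.75
tcp_pos: [0.516, 0.0779, 0.1977]
ee_rot: [[-1.0, -0.03, -0.002], [-0.03, 1.0, 0.0], [0.002, 0.0, -1.0]]
wrist_force: [-0.3, -0.2, -2.7]
gripper_width: 0.241
gripper_force: 29.9
```

```bash
python3 - <<'E'
from station import r
from h import *
b=r.capture("scene");s=r.sense();print(s['time_s'],s['tcp_pos'],np.array(s['ee_rot']).round(3).tolist(),s['joints'])
c=r.capture("top");s=r.sense();print(s['time_s'],s['tcp_pos'],s['joint_velocities'])
pickle.dump((b,c,s),open("c2.pkl","wb"))
B=cv2.resize(b['pixels'][130:290,230:440,::-1],None,fx=2.3,fy=2.3,interpolation=2);A=cv2.resize(c['pixels'][110:290,160:300,::-1],None,fx=2.04,fy=2.04,interpolation=2)[:368]
H=np.zeros((368,800,3),np.uint8);H[:B.shape[0],:B.shape[1]]=B;H[:A.shape[0],500:500+A.shape[1]]=A
cv2.imwrite("pics/over.png",H)
E
```

```text
6.8 [0.51502563 0.07678696 0.19716591] [[-0.999, -0.031, -0.004], [-0.031, 1.0, -0.001], [0.004, -0.001, -1.0]] [ 2.63073140e+01  1.38220950e+01 -1.70302470e+01 -8.60708366e-02
 -5.93867084e+01 -1.14460762e+02]
6.85 [0.51495055 0.07609452 0.19792936] [-1.06708002 -1.34258065  0.6588286   0.76098532 -0.58952923 -0.03192776]
```

View pics/over.png

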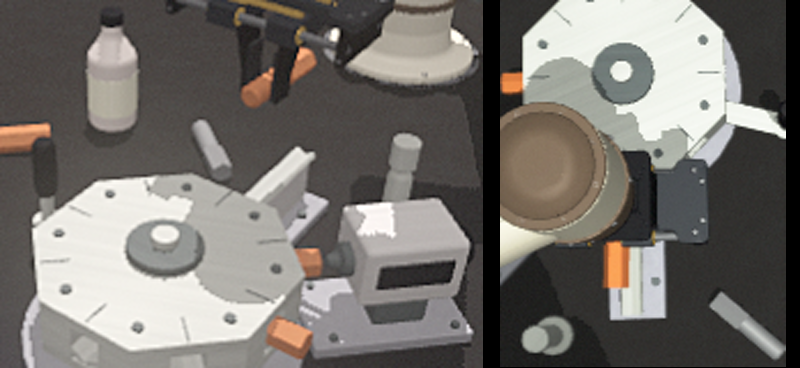

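```bash
python3 - <<'E'
from plan import *
b,c,s=pickle.load(open("c2.pkl","rb"))
m=copper(c)[200:262,205:232];q=np.argwhere(m>0)[:,::-1]+[205,200]
print('bbox',q.min(0),q.max(0),'n',len(q))
P=ray(c,q,.194)*1000;print('head end x',P[:,0].min(),'y range',P[:,1].min(),P[:,1].max(),'y mid by row',[(v,(P[q[:,1]==v,1].min()+P[q[:,1]==v,1].max())/2) for v in range(q[:,1].min(),q[:,1].max(),4)])
p=np.array(s['tcp_pos'])*1000;print(p,'xg',p[0]-P[:,0].min()-50)
E
```

```text
bbox [210 228] [222 250] n 268
head end x 442.8177085864874 y range 64.83302580371095 89.00358297722332 y mid by row [(228, np.float64(79.89006055119515)), (232, np.float64(76.68515515425486)), (236, np.float64(76.4965644540699)), (240, np.float64(76.30886164103694)), (244, np.float64(76.12204232690839)), (248, np.float64(76.93783777824729))]
[514.95055356  76.09452088 197.92935897] xg 22.132844977381012
```

Request:
servo_tool:
  commands:
    - [[1,0,0,40,0,0,0],[1,0,0,80,0,0,0],[1,0,0,105,0,0,0],[1,0,0,115,0,0,0],[1,0,0,115,0,0,0]]

```text
time_s: 7.35
tcp_pos: [0.516, 0.0757, 0.0849]
ee_rot: [[-1.0, -0.03, -0.001], [-0.03, 1.0, -0.001], [0.001, -0.001, -1.0]]
wrist_force: [0.4, 0.3, -3.7]
gripper_width: 0.242
gripper_force: 29.8
```

Request:
servo_tool:
  commands:
    - [[1,-5,0,0,0,0,0],[1,-10,0,0,0,0,0],[1,-14,0,0,0,0,0],[1,-14,0,0,0,0,0],[1,-14,0,0,0,0,0]]

```text
time_s: 7.85
tcp_pos: [0.5307, 0.0766, 0.0848]
ee_rot: [[-1.0, -0.03, 0.001], [-0.03, 1.0, 0.0], [-0.001, 0.0, -1.0]]
wrist_force: [-0.3, 0.5, -2.0]
gripper_width: 0.243
gripper_force: 29.8
```

```bash
python3 - <<'E'
from station import r
from h import *
b=r.capture("scene");s=r.sense();print(s['time_s'],s['tcp_pos'],np.array(s['ee_rot']).round(3).tolist(),s['wrist_force'])
c=r.capture("top");s=r.sense();print(s['tcp_pos'])
pickle.dump((b,c,s),open("c3.pkl","wb"))
B=cv2.resize(b['pixels'][150:280,260:400,::-1],None,fx=3.5,fy=3.5,interpolation=2);A=cv2.resize(c['pixels'][170:290,180:260,::-1],None,fx=3.7,fy=3.7,interpolation=2)
H=np.zeros((460,800,3),np.uint8);H[:B.shape[0],:B.shape[1]]=B;H[:A.shape[0],500:500+A.shape[1]]=A
cv2.imwrite("pics/low.png",H)
E
```

```text
7.9 [0.53059418 0.07664828 0.0847592 ] [[-1.0, -0.03, 0.001], [-0.03, 1.0, 0.0], [-0.001, 0.0, -1.0]] [ 1.24264129  0.50069834 -2.62059948]
[0.53049067 0.0766765  0.08475689]
```

View pics/low.png

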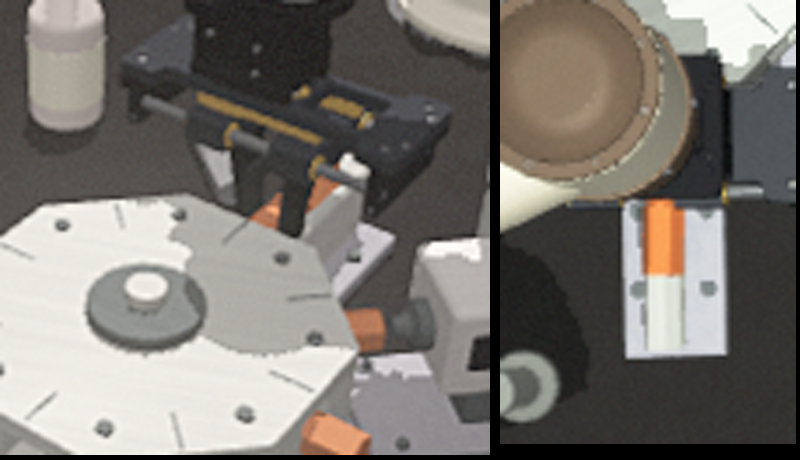

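The head sits over the rail to within about 0.5 mm (head u≈224.3, rail u≈225.1 before parallax). I'll slide the fingers past the rail's end and roll the blank 30°.

Request:
servo_tool:
  commands:
    - [[1,-4,0.3,0,0,0,0],[1,-8,0.6,0,0,0,0],[1,-12,0.7,0,0,0,0],[1,-15,0.7,0,0,0,0],[1,-15,0.7,0,0,0,0]]

```text
time_s: 8.45
tcp_pos: [0.546, 0.0781, 0.0844]
ee_rot: [[-1.0, -0.03, 0.001], [-0.03, 1.0, 0.0], [-0.001, 0.0, -1.0]]
wrist_force: [0.6, 2.6, -4.0]
gripper_width: 0.242
gripper_force: 29.8
```

Request:
servo_tool:
  commands:
    - [[1,0,-0.5,0,-0.13,0,0],[1,0,-0.9,0.1,-0.26,0,0],[1,0,-1.4,0.3,-0.39,0,0],[1,0,-1.9,0.5,-0.52,0,0],[1,0,-1.9,0.5,-0.52,0,0]]

```text
time_s: 8.95
tcp_pos: [0.5458, 0.0741, 0.0835]
ee_rot: [[-1.0, -0.019, -0.014], [-0.023, 0.866, 0.5], [0.002, 0.5, -0.866]]
wrist_force: [-0.7, 4.3, -2.7]
gripper_width: 0.236
gripper_force: 30.0
```

```bash
python3 - <<'E'
from station import r
from h import *
b=r.capture("scene");s=r.sense();print(s['time_s'],s['tcp_pos'],np.array(s['ee_rot']).round(3).tolist(),s['wrist_force'],s['moment'])
R=np.array(s['ee_rot']);p=np.array(s['tcp_pos'])*1000;print('blank centre est',p+R[:,2]*3.8,'1mm down in tool',R.T@[0,0,-1])
E
```

```text
9.0 [0.54575097 0.07426259 0.08357164] [[-1.0, -0.021, -0.014], [-0.025, 0.868, 0.496], [0.002, 0.496, -0.868]] [-0.57579658  2.08586053 -2.50545356] [-0.99095968 -0.26097936 -0.01332042]
blank centre est [545.69819321  76.14757917  80.27254839] 1mm down in tool [-0.00159042 -0.49624114  0.86818327]
```

Request:
servo_tool:
  commands:
    - [[1,0,0,1,0,0,0],[1,0,0,2,0,0,0],[1,0,0,3,0,0,0],[1,0,0,3,0,0,0],[1,0,0,3,0,0,0]]

```text
time_s: 9.5
tcp_pos: [0.5451, 0.0778, 0.0816]
ee_rot: [[-1.0, -0.027, -0.015], [-0.031, 0.868, 0.496], [-0.0, 0.497, -0.868]]
wrist_force: [0.3, 1.2, -2.5]
gripper_width: 0.238
gripper_force: 30.0
```

```bash
python3 - <<'E'
from station import r
from h import *
b=r.capture("scene");s=r.sense();print(s['time_s'],s['tcp_pos'],np.array(s['ee_rot']).round(3).tolist(),s['wrist_force'],s['moment'])
R=np.array(s['ee_rot']);p=np.array(s['tcp_pos'])*1000;print('blank centre est',p+R[:,2]*3.8,'1mm down in tool',R.T@[0,0,-1])
c=r.capture("top");m=copper(c)[225:262,210:240];q=np.argwhere(m>0)[:,::-1]+[210,225];P=ray(c,q,.078)*1000
print(P[:,0].min(),[(v,((P[q[:,1]==v,1].min()+P[q[:,1]==v,1].max())/2).round(2)) for v in range(q[:,1].min(),q[:,1].max(),3)],'V y at x=450:',74.55+38.2*.0295)
B=cv2.resize(b['pixels'][170:250,280:380,::-1],None,fx=4.5,fy=4.5,interpolation=2);A=cv2.resize(c['pixels'][180:270,200:260,::-1],None,fx=5,fy=5,interpolation=2)
H=np.zeros((460,800,3),np.uint8);H[:B.shape[0],:B.shape[1]]=B;H[:A.shape[0],480:480+A.shape[1]]=A
cv2.imwrite("pics/tilt.png",H)
E
```

```text
9.55 [0.54507772 0.07775502 0.08156675] [[-1.0, -0.026, -0.015], [-0.031, 0.867, 0.497], [0.0, 0.497, -0.868]] [-0.26922658  0.95788998 -1.6643106 ] [-1.01866659 -0.15127417  0.00231749]
blank centre est [545.01975526  79.64192706  78.26884183] 1mm down in tool [-8.23629360e-05 -4.96789873e-01  8.67870851e-01]Traceback (most recent call last):
  File "<stdin>", line 5, in <module>
  File "h.py", line 4, in ray
    p=cv2.undistortPoints(np.array(uv,float).reshape(-1,1,2),c['camera_matrix'],c['dist'])[:,0]
      ~~~~~~~~~~~~~~~~~~~^^^^^^^^^^^^^^^^^^^^^^^^^^^^^^^^^^^^^^^^^^^^^^^^^^^^^^^^^^^^^^^^^
cv2.error: OpenCV(4.12.0) /io/opencv/modules/calib3d/src/undistort.dispatch.cpp:347: error: (-215:Assertion failed) CV_IS_MAT(_src) && CV_IS_MAT(_dst) && (_src->rows == 1 || _src->cols == 1) && (_dst->rows == 1 || _dst->cols == 1) && _src->cols + _src->rows - 1 == _dst->rows + _dst->cols - 1 && (CV_MAT_TYPE(_src->type) == CV_32FC2 || CV_MAT_TYPE(_src->type) == CV_64FC2) && (CV_MAT_TYPE(_dst->type) == CV_32FC2 || CV_MAT_TYPE(_dst->type) == CV_64FC2) in function 'cvUndistortPointsInternal'
```

Request:
servo_tool:
  commands:
    - [[1,0,-0.9,0,0,0,0],[1,0,-0.9,0,0,0,0],[0.6,0,-0.9,0,0,0,0],[0.5,0,-0.9,0,0,0,0],[0.5,0,-0.9,0,0,0,0]]

```text
time_s: 10.1
tcp_pos: [0.5456, 0.0759, 0.0811]
ee_rot: [[-1.0, -0.026, -0.014], [-0.03, 0.868, 0.496], [-0.001, 0.496, -0.868]]
wrist_force: [0.3, -0.7, 0.5]
gripper_width: 0.43
gripper_force: 0.0
```

Request:
servo_tool:
  commands:
    - [[0.5,0,0,-10,0,0,0],[0.5,0,0,-30,0,0,0],[0.5,0,0,-60,0,0,0],[0.5,0,0,-100,0,0,0],[0.5,0,0,-140,0,0,0]]

```text
time_s: 10.6
tcp_pos: [0.5471, 0.0056, 0.2043]
ee_rot: [[-1.0, -0.026, -0.015], [-0.03, 0.868, 0.496], [-0.0, 0.496, -0.868]]
wrist_force: [0.9, 0.4, -0.8]
gripper_width: 0.5
gripper_force: 0.0
```

```bash
python3 - <<'E'
from station import r
from h import *
b=r.capture("scene");s=r.sense();print(s['time_s'],s['tcp_pos'],np.array(s['ee_rot']).round(3).tolist())
c=r.capture("top");pickle.dump((b,c,s),open("c4.pkl","wb"))
B=cv2.resize(b['pixels'][160:250,290:390,::-1],None,fx=4.5,fy=4.5,interpolation=2);A=cv2.resize(c['pixels'][180:275,195:260,::-1],None,fx=4.6,fy=4.6,interpolation=2)
H=np.zeros((460,800,3),np.uint8);H[:B.shape[0],:B.shape[1]]=B;H[:A.shape[0],480:480+A.shape[1]]=A
cv2.imwrite("pics/laid.png",H)
E
```

```text
10.65 [0.55037188 0.00213537 0.21073285] [[-1.0, -0.031, -0.004], [-0.029, 0.87, 0.492], [-0.012, 0.492, -0.871]]
```

View pics/laid.png

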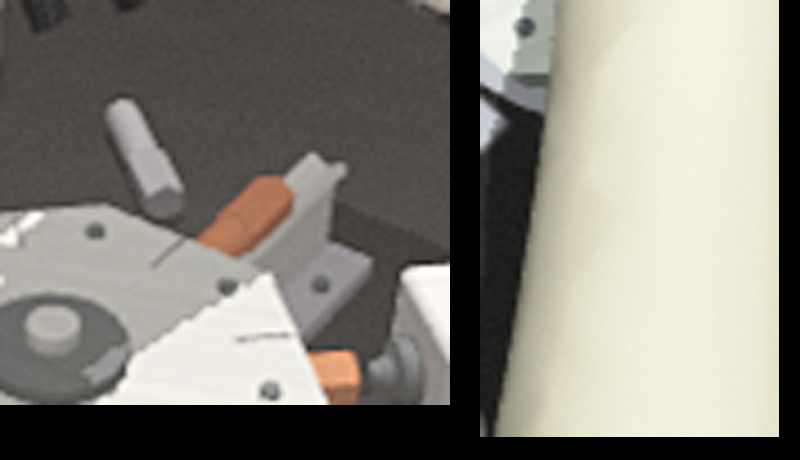

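The blank lies in the chute with a corner up and its shank pointing at the turret. Next I'll close the fingers and move behind the head.

```bash
python3 - <<'E'
from station import r
from plan import *
s=r.sense();print(s['tcp_pos'])
plan(np.array(s['tcp_pos']),np.array(s['ee_rot']),[((.452,.0758,.2),down(-178.2)),((.452,.0758,.086),down(-178.2))],1)
E
```

```text
[0.55030035 0.0038126  0.20856558]
row5 [96.3, 61.3, 43.3] [0.5164, 0.0127, -0.0003] len/row 24.428274677707215 deg/row 5.918846682390985
row5 [0.0, 0.0, 114.0] [0.0, 0.0, 0.0] len/row 22.800000000000004 deg/row 0.0
```

Request:
servo_tool:
  commands:
    - [[0.8,24,15,8,0.129,0.003,0],[1,48,30,20,0.258,0.006,0],[1,72,46,30,0.387,0.009,0],[1,96,61,43,0.516,0.0127,0],[1,96,61,43,0.516,0.0127,0]]

```text
time_s: 11.2
tcp_pos: [0.4451, 0.0824, 0.1948]
ee_rot: [[-0.999, -0.045, -0.014], [-0.045, 0.999, 0.0], [0.014, 0.001, -1.0]]
wrist_force: [0.4, 0.6, 0.4]
gripper_width: 0.13
gripper_force: 0.0
```

```bash
python3 - <<'E'
from station import r
from plan import *
r.capture("top");c=r.capture("top");s=r.sense();print(s['tcp_pos'],s['gripper_width'])
plan(np.array(s['tcp_pos']),np.array(s['ee_rot']),[((.452,.0758,.086),down(-178.2))],1)
m=copper(c)[195:262,205:240];q=np.argwhere(m>0)[:,::-1]+[205,195];print(len(q))
if len(q):print(q.min(0),q.max(0),ray(c,[q.max(0)+.5],.08))
E
```

```text
[0.44837963 0.07990567 0.19569953] 0.05220312433604061
row5 [-4.8, -4.7, 109.6] [0.0044, -0.012, 0.0065] len/row 21.96720234947708 deg/row 0.16411644743099468
248
[218 196] [227 222] [[0.50543437 0.0682495  0.08      ]]
```

Request:
servo_tool:
  commands:
    - [[1,-4,-4.5,30,0.004,-0.012,0.006],[1,-4,-4.5,65,0.004,-0.012,0.006],[1,-4,-4.5,95,0.004,-0.012,0.006],[1,-4,-4.5,110,0.004,-0.012,0.006],[1,-4,-4.5,110,0.004,-0.012,0.006]]

```text
time_s: 11.8
tcp_pos: [0.452, 0.0722, 0.0837]
ee_rot: [[-1.0, -0.023, -0.004], [-0.023, 1.0, -0.001], [0.004, -0.001, -1.0]]
wrist_force: [0.1, -1.2, 0.9]
gripper_width: 0.004
gripper_force: 0.0
```

```bash
python3 - <<'E'
from station import r
from plan import *
b=r.capture("scene");c=r.capture("top");s=r.sense();print(s['time_s'],s['tcp_pos'],s['wrist_force'],np.array(s['ee_rot']).round(3).tolist())
plan(np.array(s['tcp_pos']),np.array(s['ee_rot']),[((.500,.0773,.086),down(-178.2))],1)
B=cv2.resize(b['pixels'][150:250,290:390,::-1],None,fx=4.5,fy=4.5,interpolation=2);A=cv2.resize(c['pixels'][180:275,195:260,::-1],None,fx=4.6,fy=4.6,interpolation=2)
H=np.zeros((460,800,3),np.uint8);H[:B.shape[0],:B.shape[1]]=B;H[:A.shape[0],480:480+A.shape[1]]=A
cv2.imwrite("pics/behind.png",H)
E
```

```text
11.9 [0.45318418 0.07332159 0.0858208 ] [-0.25769189 -0.35930957 -0.2725197 ] [[-1.0, -0.024, 0.0], [-0.024, 1.0, 0.0], [-0.0, 0.0, -1.0]]
row5 [-46.9, 2.9, -0.2] [0.0003, 0.0005, -0.0074] len/row 9.396980743661983 deg/row 0.08460271967887076
```

View pics/behind.png

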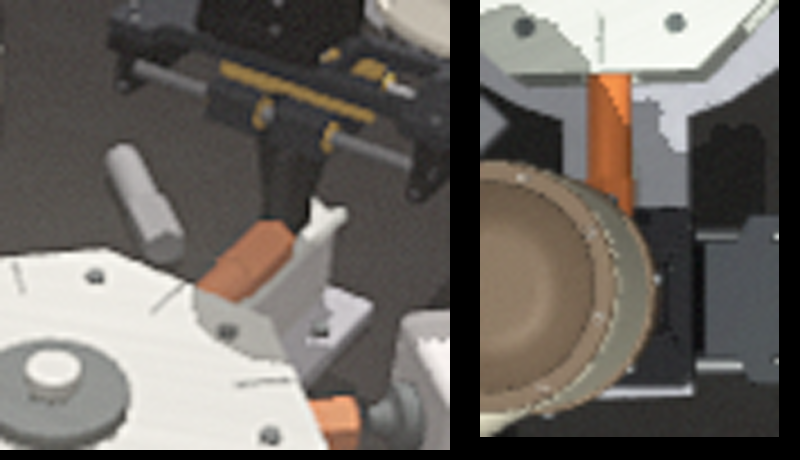

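The fingers are closed behind the head and the blank is in line with the mouth. I'll push.

Request:
servo_tool:
  commands:
    - [[1,-6,2.9,0,0,0,-0.007],[1,-14,2.9,0,0,0,-0.007],[1,-22,2.9,0,0,0,-0.007],[1,-30,2.9,0,0,0,-0.007],[1,-37,2.9,0,0,0,-0.007]]

```text
time_s: 12.4
tcp_pos: [0.4895, 0.0784, 0.0855]
ee_rot: [[-0.999, -0.034, -0.0], [-0.034, 0.999, -0.0], [0.0, -0.0, -1.0]]
wrist_force: [-2.8, -0.1, 2.2]
gripper_width: 0.006
gripper_force: 1.3
```

Request:
servo_tool:
  commands:
    - [[1,-5,0,0,0,0,0],[1,-10,0,0,0,0,0],[1,-15,0,0,0,0,0],[1,-20,0,0,0,0,0],[1,-25,0,0,0,0,0]]

```text
time_s: 12.9
tcp_pos: [0.5142, 0.0792, 0.0852]
ee_rot: [[-0.999, -0.034, -0.0], [-0.034, 0.999, -0.0], [0.0, -0.0, -1.0]]
wrist_force: [-1.6, -0.6, -0.8]
gripper_width: 0.003
gripper_force: 0.8
```

```bash
python3 - <<'E'
from station import r
from plan import *
for i in range(4):
    r.capture("scene");s=r.sense();print(s['time_s'],np.array(s['tcp_pos'])*1000,s['wrist_force'])
E
```

```text
12.95 [515.2511162   79.40064951  85.38031986] [-0.73076203 -0.58521237 -0.11927421]
13.0 [515.12353759  79.41861799  85.49878676] [-0.41006633 -0.15521217 -0.21050692]
13.05 [515.01251819  79.44440955  85.60957719] [-0.16825651  0.65899941  0.12502383]
13.1 [514.81298286  79.44208031  85.70980775] [-1.04004009  0.20396759  0.67400519]
```

Request:
servo_tool:
  commands:
    - [[1,-2,-0.8,0,0,0,0],[1,-4,-0.8,0,0,0,0],[1,-6,-0.8,0,0,0,0],[1,-8,-0.8,0,0,0,0],[1,-9,-0.8,0,0,0,0]]

```text
time_s: 13.6
tcp_pos: [0.5229, 0.0786, 0.0853]
ee_rot: [[-0.999, -0.034, -0.0], [-0.034, 0.999, -0.0], [0.0, -0.0, -1.0]]
wrist_force: [-2.9, 0.4, 0.4]
gripper_width: -0.0
gripper_force: 1.2
```

Request:
servo_tool:
  commands:
    - [[1,-1,0,0,0,0,0],[1,-2,0,0,0,0,0],[1,-2,0,0,0,0,0],[1,-2,0,0,0,0,0],[1,-2,0,0,0,0,0]]

```text
time_s: 14.1
tcp_pos: [0.5251, 0.0787, 0.0854]
ee_rot: [[-0.999, -0.034, 0.0], [-0.034, 0.999, 0.0], [-0.0, 0.0, -1.0]]
wrist_force: [-1.3, -0.1, 0.2]
gripper_width: 0.004
gripper_force: 0.5
```

Request:
servo_tool:
  commands:
    - [[1,-1,0,0,0,0,0],[1,-2,0,0,0,0,0],[1,-2,0,0,0,0,0],[1,-2,0,0,0,0,0],[1,-2,0,0,0,0,0]]

```text
time_s: 14.6
tcp_pos: [0.5252, 0.0786, 0.0853]
ee_rot: [[-0.999, -0.034, -0.004], [-0.034, 0.999, -0.001], [0.004, -0.001, -1.0]]
wrist_force: [-5.9, 1.5, 3.0]
gripper_width: 0.006
gripper_force: 3.0
```

Contact: the TCP stalled at x = 525 (I predicted 526), with the force rising. One more small push will confirm it.

Request:
servo_tool:
  commands:
    - [[1,-1,0,0,0,0,0],[1,-2,0,0,0,0,0],[1,-3,0,0,0,0,0],[1,-3,0,0,0,0,0],[1,-3,0,0,0,0,0]]

```text
time_s: 15.1
tcp_pos: [0.5254, 0.0783, 0.085]
ee_rot: [[-0.999, -0.033, -0.01], [-0.033, 0.999, -0.002], [0.01, -0.002, -1.0]]
wrist_force: [-12.5, 3.7, 7.7]
gripper_width: 0.007
gripper_force: 6.3
```

Request:
servo_tool:
  commands:
    - [[1,2,0,0,0,0,0],[1,6,0,0,0,0,0],[1,12,0,-15,0,0,0],[1,20,0,-50,0,0,0],[1,25,0,-90,0,0,0]]

```text
time_s: 15.6
tcp_pos: [0.5049, 0.0779, 0.1759]
ee_rot: [[-0.999, -0.034, -0.001], [-0.034, 0.999, -0.001], [0.001, -0.001, -1.0]]
wrist_force: [0.9, 0.5, -0.3]
gripper_width: 0.008
gripper_force: 0.0
```

```bash
python3 - <<'E'
from station import r
from plan import *
s=r.sense();print(s['tcp_pos'],np.array(s['ee_rot']).round(3).tolist(),s['joints'])
b=r.capture("scene");c=r.capture("top")
m=copper(c)[190:235,205:240];q=np.argwhere(m>0)[:,::-1]+[205,190]
if len(q):print(q.min(0),q.max(0),ray(c,[[223.5,q.max(0)[1]+.5]],.08)*1000)
# plan hook
A=np.array([.6725,.0832]);G=np.array([.634,-.0953]);d=G-A;print('rad',np.linalg.norm(d),'az',np.degrees(np.arctan2(d[1],d[0])))
E
```

```text
[0.50485231 0.07789165 0.17586517] [[-0.999, -0.034, -0.001], [-0.034, 0.999, -0.001], [0.001, -0.001, -1.0]] [ 2.70196808e+01  1.40072197e+01 -2.02547338e+01  3.81911502e-02
 -5.57890303e+01 -1.15083893e+02]
rad 0.18260476445043813 az -102.17145820858747
```

```bash
python3 - <<'E'
from station import r
from plan import *
s=r.sense()
A=np.array([.6725,.0832])
def hook(phi,gap,z=.096):
    f=np.radians(phi);t=np.array([np.sin(f),-np.cos(f)]);C=A+.184*np.array([np.cos(f),np.sin(f)])
    return (*(C-t*(.027+gap)),z),down(phi)
w=[((.57,.01,.22),down(-140)),((hook(-102.2,.015)[0][0],hook(-102.2,.015)[0][1],.2),down(-102.2)),hook(-102.2,.015)]
w+=[hook(p,0) for p in(-108.2,-118.2,-128.2,-138.2,-146.2,-150.2)]
for p,_ in w:print(np.round(p,4))
plan(np.array(s['tcp_pos']),np.array(s['ee_rot']),w,1)
E
```

```text
[0.57 0.01 0.22]
[ 0.6747 -0.1055  0.2   ]
[ 0.6747 -0.1055  0.096 ]
[ 0.6407 -0.1     0.096 ]
[ 0.6093 -0.0917  0.096 ]
[ 0.5799 -0.0781  0.096 ]
[ 0.5533 -0.0596  0.096 ]
[ 0.5346 -0.0416  0.096 ]
[ 0.5262 -0.0317  0.096 ]
row5 [-59.0, -71.4, -37.7] [-0.001, 0.0152, -0.6624] len/row 19.9933708386341 deg/row 7.592124101920804
row5 [-5.9, -155.8, 20.0] [0.0, 0.0, -0.6597] len/row 31.432618233382975 deg/row 7.559999999999997
row5 [0.0, 0.0, 104.0] [0.0, 0.0, 0.0] len/row 20.800000000000004 deg/row 0.0
row5 [1.8, 34.4, 0.0] [0.0, 0.0, 0.1047] len/row 6.885796625999565 deg/row 1.1999999999999997
row5 [1.9, 32.4, 0.0] [0.0, 0.0, 0.1745] len/row 6.483356304093034 deg/row 2.0
row5 [1.9, 32.4, 0.0] [0.0, 0.0, 0.1745] len/row 6.483356304093026 deg/row 1.9999999999999982
row5 [1.9, 32.4, 0.0] [0.0, 0.0, 0.1745] len/row 6.483356304092991 deg/row 1.9999999999999971
row5 [2.0, 25.9, 0.0] [0.0, 0.0, 0.1396] len/row 5.189056504396861 deg/row 1.600000000000002
row5 [1.4, 12.9, 0.0] [0.0, 0.0, 0.0698] len/row 2.596109732102705 deg/row 0.8000000000000013
```

Request:
servo_tool:
  commands:
    - [[1,-2,-4,-25,0,0,-0.1],[1,-12,-15,-38,0,0,-0.24],[1,-28,-32,-38,0,0.005,-0.38],[1,-44,-52,-38,0,0.01,-0.52],[1,-59,-71.4,-38,0,0.015,-0.66]]

```text
time_s: 16.2
tcp_pos: [0.5679, 0.0081, 0.2136]
ee_rot: [[-0.765, -0.644, -0.011], [-0.644, 0.765, -0.005], [0.012, 0.003, -1.0]]
wrist_force: [0.3, 0.4, -0.4]
gripper_width: 0.004
gripper_force: 0.0
```

Request:
servo_tool:
  commands:
    - [[1,-1,-31,0,0,0,-0.13],[1,-2,-62,5,0,0,-0.26],[1,-4,-93,10,0,0,-0.4],[1,-5,-125,15,0,0,-0.53],[1,-6,-156,20,0,0,-0.66]]

```text
time_s: 16.7
tcp_pos: [0.6721, -0.1088, 0.192]
ee_rot: [[-0.21, -0.978, -0.012], [-0.978, 0.21, -0.006], [0.008, 0.011, -1.0]]
wrist_force: [-0.1, 0.1, 1.0]
gripper_width: 0.004
gripper_force: 0.0
```

```bash
python3 - <<'E'
from station import r
from plan import *
for i in range(3): c=r.capture("top")
b=r.capture("scene");s=r.sense();print(s['time_s'],s['tcp_pos'],s['wrist_force'],s['joints'])
plan(np.array(s['tcp_pos']),np.array(s['ee_rot']),[((.6747,-.1055,.096),down(-102.2))],1)
m=copper(c)[190:235,205:240];q=np.argwhere(m>0)[:,::-1]+[205,190];print(len(q))
if len(q):print(q.min(0),q.max(0),ray(c,[[223.5,q.max(0)[1]+.5]],.08)*1000)
cv2.imwrite("pics/hook.png",np.hstack([c['pixels'][60:290,130:410,::-1],b['pixels'][120:350,150:430,::-1]]))
E
```

```text
16.9 [ 0.67079197 -0.10815721  0.19146166] [-0.69859625  0.39894696  0.06077302] [  4.55282066  29.33542391   6.03390469   0.26519363 -67.54334823
 -17.21381242]
row5 [-4.2, -4.5, 95.4] [0.0129, -0.0084, -0.0062] len/row 19.11571386068757 deg/row 0.18990266695873978
0
```

View pics/hook.png

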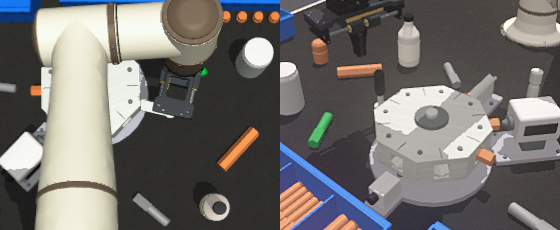

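The arm hides the chute in the top view. In the scene view the gripper is beyond the grip at (380,85), with its tip above the grip's height. I'll lower it and pull.

Request:
servo_tool:
  commands:
    - [[1,-4,-4.5,20,0.013,-0.008,-0.006],[1,-4,-4.5,50,0.013,-0.008,-0.006],[1,-4,-4.5,80,0.013,-0.008,-0.006],[1,-4,-4.5,95,0.013,-0.008,-0.006],[1,-4,-4.5,95,0.013,-0.008,-0.006]]

```text
time_s: 17.4
tcp_pos: [0.6728, -0.1043, 0.0954]
ee_rot: [[-0.209, -0.978, -0.004], [-0.978, 0.209, -0.0], [0.001, 0.004, -1.0]]
wrist_force: [0.8, -0.9, -0.1]
gripper_width: 0.006
gripper_force: 0.0
```

Request:
servo_tool:
  commands:
    - [[1,0.3,7,0,0,0,0.02],[1,0.7,14,0,0,0,0.04],[1,1,21,0,0,0,0.06],[1,1.4,28,0,0,0,0.08],[1,1.8,34.4,0,0,0,0.105]]

```text
time_s: 17.9
tcp_pos: [0.6434, -0.0998, 0.0995]
ee_rot: [[-0.312, -0.95, 0.01], [-0.95, 0.312, -0.001], [-0.002, -0.01, -1.0]]
wrist_force: [11.2, -3.4, -4.0]
gripper_width: 0.004
gripper_force: 5.1
```

```bash
python3 - <<'E'
from station import r
from plan import *
s=r.sense();print(s['time_s'],s['tcp_pos'],s['wrist_force'],np.degrees(np.arctan2(s['ee_rot'][1][0],s['ee_rot'][0][0])))
E
```

```text
17.9 [ 0.64338472 -0.09979709  0.09949486] [11.16476404 -3.43072143 -3.97672944] -108.15005647702651
```

Request:
servo_tool:
  commands:
    - [[1,0.2,6.5,0,0,0,0.035],[1,0.5,13,0,0,0,0.07],[1,0.9,19.5,0,0,0,0.105],[1,1.4,26,0,0,0,0.14],[1,1.9,32.4,0,0,0,0.175]]

```text
time_s: 18.4
tcp_pos: [0.613, -0.0922, 0.0996]
ee_rot: [[-0.473, -0.881, 0.012], [-0.881, 0.473, -0.001], [-0.004, -0.011, -1.0]]
wrist_force: [9.4, -3.3, -2.6]
gripper_width: 0.007
gripper_force: 4.4
```

Request:
servo_tool:
  commands:
    - [[1,0.2,6.5,0,0,0,0.035],[1,0.5,13,0,0,0,0.07],[1,0.9,19.5,0,0,0,0.105],[1,1.4,26,0,0,0,0.14],[1,1.9,32.4,0,0,0,0.175]]

```text
time_s: 18.9
tcp_pos: [0.5826, -0.0786, 0.0995]
ee_rot: [[-0.619, -0.785, 0.009], [-0.785, 0.619, -0.001], [-0.005, -0.008, -1.0]]
wrist_force: [8.5, -4.8, -0.7]
gripper_width: 0.01
gripper_force: 3.8
```

Request:
servo_tool:
  commands:
    - [[1,0.2,6.5,0,0,0,0.035],[1,0.5,13,0,0,0,0.07],[1,0.9,19.5,0,0,0,0.105],[1,1.4,26,0,0,0,0.14],[1,1.9,32.4,0,0,0,0.175]]

```text
time_s: 19.4
tcp_pos: [0.5551, -0.06, 0.0994]
ee_rot: [[-0.746, -0.666, 0.008], [-0.666, 0.746, -0.001], [-0.005, -0.006, -1.0]]
wrist_force: [5.1, -3.3, 1.5]
gripper_width: 0.006
gripper_force: 3.3
```

Request:
servo_tool:
  commands:
    - [[1,0.2,5.2,0,0,0,0.028],[1,0.5,10.4,0,0,0,0.056],[1,0.9,15.6,0,0,0,0.084],[1,1.4,20.8,0,0,0,0.112],[1,2,26,0,0,0,0.14]]

```text
time_s: 19.9
tcp_pos: [0.5358, -0.0418, 0.0993]
ee_rot: [[-0.832, -0.555, 0.006], [-0.555, 0.832, -0.001], [-0.005, -0.004, -1.0]]
wrist_force: [4.7, -3.7, 2.0]
gripper_width: 0.006
gripper_force: 2.9
```

```bash
python3 - <<'E'
from station import r
from plan import *
for i in range(2):
    b=r.capture("scene");s=r.sense();print(s['time_s'],s['tcp_pos'],s['wrist_force'],np.degrees(np.arctan2(s['ee_rot'][1][0],s['ee_rot'][0][0])))
    p=np.array(s['tcp_pos']);y=np.array(s['ee_rot'])[:,1];C=p+y*.027;d=C[:2]-[.6725,.0832];print('grip est r,az',np.linalg.norm(d),np.degrees(np.arctan2(d[1],d[0])))
E
```

```text
19.95 [ 0.53529832 -0.04124526  0.0992494 ] [ 3.61642273 -1.72350749  2.52599653] -146.31954404242003
grip est r,az 0.183184023369429 -146.17259114548855
20.0 [ 0.53543629 -0.04133596  0.09921266] [ 3.67716268 -3.61722783  2.91025785] -146.186787594325
grip est r,az 0.1831825835500383 -146.12503563135837
```

Request:
servo_tool:
  commands:
    - [[1,0.3,3,0,0,0,0.016],[1,0.6,6,0,0,0,0.032],[1,0.9,9,0,0,0,0.05],[1,1.4,12.9,0,0,0,0.07],[1,1.4,12.9,0,0,0,0.07]]

```text
time_s: 20.5
tcp_pos: [0.527, -0.0314, 0.099]
ee_rot: [[-0.867, -0.498, 0.004], [-0.498, 0.867, -0.001], [-0.003, -0.003, -1.0]]
wrist_force: [4.0, -3.0, 5.3]
gripper_width: 0.003
gripper_force: 2.9
```

Request:
servo_tool:
  commands:
    - [[1,0.1,2,0,0,0,0.01],[1,0.2,3,0,0,0,0.017],[1,0.2,3,0,0,0,0.017],[1,0.2,3,0,0,0,0.017],[1,0.2,3,0,0,0,0.017]]

```text
time_s: 21.0
tcp_pos: [0.525, -0.0291, 0.0984]
ee_rot: [[-0.876, -0.483, 0.003], [-0.483, 0.876, -0.001], [-0.002, -0.002, -1.0]]
wrist_force: [2.8, -3.4, 4.5]
gripper_width: 0.006
gripper_force: 3.0
```

Request:
servo_tool:
  commands:
    - [[1,0.1,2,0,0,0,0.01],[1,0.2,3,0,0,0,0.017],[1,0.2,3,0,0,0,0.017],[1,0.2,3,0,0,0,0.017],[1,0.2,3,0,0,0,0.017]]

```text
time_s: 21.5
tcp_pos: [0.5233, -0.0268, 0.0984]
ee_rot: [[-0.884, -0.468, 0.003], [-0.468, 0.884, -0.001], [-0.002, -0.002, -1.0]]
wrist_force: [2.5, -4.8, 5.7]
gripper_width: 0.008
gripper_force: 3.4
```

Request:
servo_tool:
  commands:
    - [[1,0.1,2,0,0,0,0.01],[1,0.2,3,0,0,0,0.017],[1,0.2,3,0,0,0,0.017],[1,0.2,3,0,0,0,0.017],[1,0.2,3,0,0,0,0.017]]

```text
time_s: 22.0
tcp_pos: [0.5219, -0.025, 0.0985]
ee_rot: [[-0.892, -0.453, 0.003], [-0.453, 0.892, -0.002], [-0.001, -0.003, -1.0]]
wrist_force: [4.3, -9.0, 4.6]
gripper_width: 0.008
gripper_force: 5.1
```

```bash
python3 - <<'E'
from station import r
from plan import *
s=r.sense();p=np.array(s['tcp_pos']);y=np.array(s['ee_rot'])[:,1];C=p+y*.027;d=C[:2]-[.6725,.0832];print(p,s['wrist_force'],'grip est r,az',np.linalg.norm(d),np.degrees(np.arctan2(d[1],d[0])))
E
```

```text
[ 0.52189055 -0.02501564  0.09846883] [ 4.33399986 -8.95548188  4.62862107] grip est r,az 0.1832900514366864 -152.6731084754004
```

Request:
servo_tool:
  commands:
    - [[1,0.1,1.5,0,0,0,0.005],[1,0.1,3,0,0,0,0.01],[1,0.1,3,0,0,0,0.01],[1,0.1,3,0,0,0,0.01],[1,0.1,3,0,0,0,0.01]]

```text
time_s: 22.5
tcp_pos: [0.5214, -0.0243, 0.0986]
ee_rot: [[-0.896, -0.444, 0.004], [-0.444, 0.896, -0.004], [-0.002, -0.006, -1.0]]
wrist_force: [8.1, -18.1, 2.7]
gripper_width: 0.004
gripper_force: 9.8
```

```bash
python3 - <<'E'
from station import r
from plan import *
s=r.sense();p=np.array(s['tcp_pos']);y=np.array(s['ee_rot'])[:,1];C=p+y*.027;d=C[:2]-[.6725,.0832];print(p,s['wrist_force'],'grip est r,az',np.linalg.norm(d),np.degrees(np.arctan2(d[1],d[0])))
E
```

```text
[ 0.52139332 -0.02426541  0.09860436] [  8.1288003  -18.09252769   2.69956404] grip est r,az 0.1831262230224668 -152.9519720465453
```

The lever is against its stop (20 N and no further travel). I'll back off slightly and lift clear so that it springs back.

Request:
servo_tool:
  commands:
    - [[1,0,-3,0,0,0,0],[1,0,-4,-35,0,0,0],[1,0,-4,-80,0,0,0],[1,0,-4,-115,0,0,0],[1,0,-4,-115,0,0,0]]

```text
time_s: 23.0
tcp_pos: [0.5225, -0.0242, 0.2169]
ee_rot: [[-0.896, -0.444, 0.008], [-0.444, 0.896, 0.002], [-0.008, -0.002, -1.0]]
wrist_force: [0.6, -0.1, -0.1]
gripper_width: 0.007
gripper_force: 0.0
```

```bash
python3 - <<'E'
from station import r
from plan import *
s=r.sense();p=np.array(s['tcp_pos']);print(p,s['wrist_force'],s['joints'],np.array(s['ee_rot']).round(2).tolist())
x=R=np.array(s['ee_rot']).T@[-.12,-.20,0.03];print((x*1000).round())
E
```

```text
[ 0.5225393  -0.02417123  0.21686765] [ 0.60266184 -0.09856381 -0.13302293] [ 1.51557324e+01  1.26804098e+01 -1.55440258e+01  3.20634151e-02
 -6.13195430e+01 -7.88342630e+01] [[-0.9, -0.44, 0.01], [-0.44, 0.9, 0.0], [-0.01, -0.0, -1.0]]
[ 196. -126.  -31.]
```

Request:
servo_tool:
  commands:
    - [[1,39,-25,-6,0,0,0],[1,78,-50,-12,0,0,0],[1,118,-75,-18,0,0,0],[1,157,-100,-24,0,0,0],[1,196,-126,-31,0,0,0]]

```text
time_s: 23.5
tcp_pos: [0.3983, -0.2246, 0.242]
ee_rot: [[-0.896, -0.444, -0.004], [-0.444, 0.896, 0.002], [0.002, 0.004, -1.0]]
wrist_force: [0.8, -0.9, -0.3]
gripper_width: 0.003
gripper_force: 0.0
```

```bash
python3 - <<'E'
from station import r
from plan import *
b=r.capture("scene");c=r.capture("top");s=r.sense();print(s['time_s'],s['tcp_pos'])
d0=pickle.load(open("c0.pkl","rb"));A=np.array([672.5,83.2])
for name,cc in(('before',d0['top']),('after',c)):
    m=copper(cc)
    for k in cv2.findContours(m,0,1)[0]:
        M=cv2.moments(k);
        if M['m00']<25:continue
        u=[M['m10']/M['m00'],M['m01']/M['m00']]
        if 130<u[0]<450 and u[1]>90:
            P=ray(cc,k[:,0],.08)[:,:2]*1000-A; q=ray(cc,[u],.08)[0,:2]*1000-A
            print(name,np.round(u,1),'area',M['m00'],'r max',np.linalg.norm(P,axis=1).max().round(1),'az',np.degrees(np.arctan2(q[1],q[0])).round(1))
# grip / dark lever, changes between before and after
for n,cc in(('top',c),('scene',b)):
    df=cv2.absdiff(cc['pixels'],d0[n]['pixels']).max(2);m=cv2.morphologyEx((df>45).astype(np.uint8),cv2.MORPH_OPEN,np.ones((3,3)))
    _,_,st,ce=cv2.connectedComponentsWithStats(m)
    print(n,[(x[:5].tolist()) for x in st[1:] if x[4]>25])
b0=d0['scene'];print('scene copper:')
for cc in(b0,b):
    print([(np.round(np.mean(k[:,0],0)).tolist(),cv2.contourArea(k)) for k in cv2.findContours(copper(cc)[205:300,320:390],0,1)[0] if cv2.contourArea(k)>10])
E
```

```text
23.6 [ 0.39736757 -0.22674624  0.24266914]
before [406.7 256.2] area 409.0 r max 495.3 az -119.8
before [429.3 200.3] area 349.5 r max 509.7 az -103.5
before [367.6 208.4] area 641.0 r max 389.7 az -111.8
before [183.2 188.1] area 107.5 r max 138.7 az 135.9
before [165.2 150.3] area 97.5 r max 143.6 az 91.4
after [429.3 200.3] area 350.5 r max 509.7 az -103.5
after [367.8 208.3] area 628.5 r max 389.7 az -111.8
after [183.3 187.9] area 105.5 r max 138.5 az 135.8
after [165.2 150.1] area 96.5 r max 143.6 az 91.3
after [181.1 110.4] area 88.0 r max 144.6 az 47.2
top [[176, 105, 12, 12, 96], [214, 176, 58, 91, 1964], [351, 208, 19, 22, 218], [232, 226, 231, 194, 21203], [4, 294, 9, 4, 30], [0, 329, 60, 29, 694], [242, 408, 32, 12, 223], [228, 410, 5, 10, 36]]
scene [[252, 0, 6, 25, 118], [231, 0, 79, 92, 2764], [449, 0, 27, 18, 321], [478, 0, 32, 36, 531], [447, 19, 16, 14, 172], [443, 37, 9, 13, 72], [435, 61, 6, 9, 38], [426, 61, 46, 79, 1397], [428, 76, 8, 6, 34], [384, 83, 31, 46, 904], [440, 84, 11, 5, 39], [426, 143, 11, 13, 89], [377, 146, 8, 8, 55], [219, 159, 33, 13, 245], [233, 184, 19, 4, 58], [344, 195, 19, 16, 130], [295, 206, 31, 12, 239], [363, 214, 8, 11, 63], [305, 284, 16, 24, 282]]
scene copper:
[([35.0, 72.0], 198.0), ([45.0, 38.0], 72.5)]
[([35.0, 72.0], 198.0), ([45.0, 38.0], 70.5)]
```

All checks pass:
- **Turret:** it turned one click, and the heads now stand at 136°, 91° and 47°.
- **Blank:** its head reaches 138.5 mm from the axis, the same as the seated blank that stood there before (138.7 mm).
- **Lever:** the grip is back at its starting position.
- **Surroundings:** the hex bar, copper cap and plug gauge are unmoved.

```bash
python3 -c "
from station import r
print(r.finish_job())"
```

```text
the job is handed in; nothing more can be done
None
```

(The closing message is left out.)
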